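# Third hand: press a rail and its backing plate against a sprung fence

## Robot

A 6-joint arm with a two-finger parallel gripper is mounted at the origin on a cart in front of the work surface, level with it; the furniture and walls round the work are solid. World frame = base frame: x ahead of the robot, y to its left, z up, the work surface at z = 0. Lengths are in m, angles in rad, forces in N, time in s.
With the tool pointing down it reaches from about 0.375 to 0.75 m from the base axis. Payload 9 kg.
Tool frame: the origin (TCP) lies at the very end of the fingers, on their centre line; the grasp point (between the pads) lies 19 mm behind it; z points along the fingers, y is the line along which they close (so a half turn about z gives the same grasp; the last joint's range is limited). The gripper opens to 85 mm and grips with 20 to 120 N. Pads are 22 mm wide; open, the fingers measure 114 mm over their backs; the gripper's body (76 mm by 85 mm) begins 54 mm behind the grasp point. The pads swing forward as they close: fully open they stand 13 mm farther back than shut.
Start: joints at [-1.502, 0.104, 0.097, 1.564, 0, 1.353], TCP at [0.17, -0.576, 0.231] pointing down, gripper open.
Joint ranges: [-2.99, 2.99], [-0.84, 1.86], [-1.1, 1.16], [-1.84, 2.11], [-1.51, 1.56], [-3.14, 3.14]. Speed limits (rad/s): [2.22, 2.22, 2.57, 3.14, 3.14, 3.14].

## Interface

Orientations are given as a unit quaternion [w, x, y, z].
In Python, from workcell import sense, eyes, r gives the robot as it stands. The module is installed in compiled form; this text tells all that it offers.
- The arm moves only by the shell command python3 -m inch 'ROWS' [OPENING] [FORCE]. ROWS is JSON, a list of rows, each an object of numbers: "tx", "ty", "tz": the shift along the tool's x, y, z in m; "wx", "wy", "wz": the turn, a rotation vector about the tool's x, y, z in degrees. In form: [{"tx": .., "ty": .., "tz": .., "wx": .., "wy": .., "wz": ..}, ...]. A call has exactly 10 rows; each row shifts and turns the commanded pose from where the row before left it, along the tool's axes as they then stand; what a row does not reach is not made up. A row lasts 1/8 s, in which the tool goes at most 62.5 mm and 10.7 degrees, less where a joint would pass 70% of its speed; a pose out of reach is approached as far as the arm can. A call is refused whole if a number of a shift passes 0.0625 or a number of a turn 10.7, either way. A call with a gripper value outside its range is refused whole. OPENING is the opening, from -1 (shut) to 1 (fully open), set as the call begins (- or left out, the last holds). The fingers move at their own pace and stop on an object; FORCE is the grip in N (left out, the last holds). Time passes only in rows, so rows that do not move let the fingers close, or fill a call up. It gives the time, the measured TCP pose, the force, the opening and the grip force at its end, in the units of the state.
- sense(): the state, without advancing time (a new reading comes with each control period).
- eyes.snapshot(name): name is "side" or "top" or "wrist"; returns (picture, depth): 480x640x3 uint8, red, green, blue; 480x640 float32, m along the optical axis (not along the pixel's ray), 0 where there is no reading.
- eyes.calibration(name): a dict with "mtx" (3x3 intrinsics, pixels), "R" (3x3) and "t" (3): a world point X has camera coordinates R X + t. Camera axes: x right, y down, z forward; pixel columns grow to the right and rows downward; lengths in m; the calibration is good to about 2 mm. A picture is of the moment at which its call begins: read the wrist's pose just before it. calibration takes no time and is no camera call; for the wrist camera it gives the pose at the moment of the call.
- r.finish_job(): hands the job in; it is judged then, once.
The state is a dict: "time": time; "qpos": joint angles; "joint_vel": joint speeds; "joint_torque": joint torques, N m; "eef_pos": TCP position; "ee_rot": TCP orientation; "contact_force": force on the tool from outside, world axes, zero at the start; "torque": the same for the moment, N m; "finger_gap": opening from 0.0 (shut) to 1.0 (fully open); "finger_force": force on a finger pad.
Only numpy, scipy, OpenCV 4.12 (cv2) and the standard library are available. Lean on these libraries where they do the work, as an engineer would, in place of code of your own. Each camera call takes 0.05 s, during which the arm holds its last target. There are 200 camera calls.

## Task

Take the blue backing plate out of its slotted rack and stand it on the jig in the gap between the wooden rail and the sprung fence, near the middle of the fence, fully down on the jig's base, and let go of it. Then push the rail with the fingers so that it squeezes the plate squarely against the fence until the fence's pointer stands in the green zone of the scale, never in the red, and finish while still holding that push, so that a colleague can drive the screws. Do not disturb the wax tin, the copper cup or the white-capped pigment jar.

Things in the scene. Friction and masses are not known exactly. Their poses are not given: they have to be found in the camera images.
- jig: assembly jig fixed to the bench: plywood base 220 x 160 x 12 mm, origin at the centre of its underside, z up, x from its front edge towards the fence (push direction), y along the fence. Behind the sprung fence a grey backstop, 48 mm high, carries on its top a white scale with green and red zones (y = 40 mm). Only the plate stands higher than 56 mm above the bench.
- fence_face (a point): middle of the fence's front face, at its foot, 12 mm above the bench (base top); moves with the fence, at travel 0 it is at x = 30, y = 0 mm of the jig; axes parallel to the jig's, rail and plate on its -x side. The fence: aluminium bar 130 mm long (y), 12 mm thick, top 52.5 mm above the bench; a thin black pointer on it (y = 40 mm) reaches back over the scale.
- fence (a joint): travel of the sprung fence along the jig's +x, m: 0 at rest, end stop at 0.026. The springs push back with 3 N at 0 and 0.5 N more per mm. The pointer is in the green zone from 0.008 to 0.018 (7 to 12 N) and in the red from 0.022.
- rail: loose pale wooden rail 140 long (y) x 36 deep (x) x 40 mm high, about 0.25 kg, origin at the centre of its underside, x towards the fence; lies on the jig's base roughly parallel to the fence, 24 to 34 mm of open gap between them (less at one end if skewed). Its front (-x) face, with a brass screw cup 50 mm either side of the middle, is free to be pushed.
- plate: loose blue metal backing plate, 8 mm thick (x) x 60 mm wide (y) x 75 mm high (z), about 0.1 kg, origin at the centre of its lower edge. Starts upright in the rack, its top 83 mm above the bench. Either face may look to the fence. In the gap it stands by itself or leans a little; being pressed straightens it.
- rack: wooden rack fixed to the bench, 50 x 90 mm (x, y), 33 mm high, origin at the centre of its underside; slot 12 mm (x) x 64 mm (y), open at the top, floor 8 mm above the bench.
- wax_tin: small open blue tin of wax, 62 mm across, 23 mm high, origin under its centre; bystander
- copper_cup: small copper cup, 57 mm across, 41 mm high, origin under its centre; bystander
- pigment_jar: glass jar of green pigment with a white cap, 58 mm across, 78 mm high, origin under its centre; bystander
Not all that is in view belongs to the job. Of the things shaped like the plate, the blue one is meant.

How it is judged:
On the way:
1. the plate stands in the gap between rail and fence, fully down on the base and let go, the fence not yet pushed (z of plate in the frame of fence_face between -0.004 and 0.004 m and y of plate in the frame of fence_face between -0.025 and 0.025 m and x of plate in the frame of fence_face below -0.001 m and x of plate in the frame of rail above 0.018 m and contact force between the fingers and plate below 0.5 N and value of joint fence below 0.004 m), for 0.2 s.
At the end, for the whole second after the job is handed in: Held for the last second: fingers push the rail (4 to 25 N), rail squeezes plate (over 4 N), fence still at 8 to 18 mm travel (green). Plate and rail within 4 and 6 mm of the base, parallel to the fence and plate upright within 0.1 rad; plate within 25 mm of the middle, not touched by fingers (z of plate in the frame of fence_face between -0.004 and 0.004 m and y of plate in the frame of fence_face between -0.025 and 0.025 m and x of plate in the frame of fence_face below -0.001 m and x of plate in the frame of rail above 0.018 m and contact force between the fingers and plate below 0.5 N and value of joint fence between 0.008 and 0.018 m and velocity of joint fence between -0.005 and 0.005 m/s and contact force between each of plate, the fingers and rail above 4 N and contact force between the fingers and rail below 25 N and angle between plate's own z axis and vertical below 0.1 rad and angle between the x axis of each of plate, rail and the x axis of fence_face, either way round below 0.1 rad and z of rail in the frame of fence_face between -0.004 and 0.006 m and linear speed of rail below 0.01 m/s); the arm keeps its last pose, push and grip.
It fails at once if the fence is pushed into the red zone (over 22 mm, 14 N) (value of joint fence above 0.022 m).
It fails at once if the open tin of wax is moved by more than 20 mm or tipped (distance of wax_tin from where it was at the start of the episode above 0.02 m or angle between wax_tin's own z axis and vertical above 0.3 rad).
It fails at once if the copper cup is moved by more than 20 mm or tipped (distance of copper_cup from where it was at the start of the episode above 0.02 m or angle between copper_cup's own z axis and vertical above 0.3 rad).
It fails at once if the pigment jar is moved by more than 20 mm or tipped (distance of pigment_jar from where it was at the start of the episode above 0.02 m or angle between pigment_jar's own z axis and vertical above 0.3 rad).
It also fails if it takes over 51 s, if anything falls off the work surface, if the arm or the gripper's body presses on something with over 40 N, if the wrist force passes 120 N, or if a joint passes its speed limit or range.

## Working session

There is one attempt and no reset: what is moved stays moved. The work goes in short steps, Python scripts to look and compute and a shell command to move; the robot and the scene stay as the last step left them, time stands still between calls to the robot, and variables do not carry over. Pictures are saved under pics/ and viewed, at most 10 in all, crops included, and the job is handed in when it is done.

```bash
mkdir -p pics
cat > h.py <<'E'
import numpy as np,cv2
from workcell import sense,eyes,r
def snap(n,f=None):
    c=eyes.calibration(n); p,d=eyes.snapshot(n)
    if f: cv2.imwrite(f,cv2.cvtColor(p,cv2.COLOR_RGB2BGR)); np.savez(f+'.npz',p=p,d=d,**{k:np.array(c[k]) for k in('mtx','R','t')})
    return p,d,c
def ray(c,u,v,z):
    K,R,t=[np.array(c[k]) for k in('mtx','R','t')]
    o=-R.T@t.ravel(); q=R.T@np.linalg.inv(K)@np.array([u,v,1.]); return o+q*(z-o[2])/q[2]
def pts(c,d):
    K,R,t=[np.array(c[k]) for k in('mtx','R','t')]
    v,u=np.mgrid[:480,:640]; X=np.stack([(u-K[0,2])/K[0,0]*d,(v-K[1,2])/K[1,1]*d,d],-1)
    return (X-t.ravel())@R
E
python3 - <<'E'
from h import *
for n in('top','side'):
    p,d,c=snap(n,f'pics/{n}0.png'); print(n,np.round(-np.array(c['R']).T@np.array(c['t']).ravel(),3),np.array(c['mtx'])[0,0])
print(sense())
E
```

```text
top [0.429 0.018 1.036] 507.42115066433524
side [ 0.692 -0.438  0.858] 504.62763543689186
{'time': 0.1, 'qpos': array([-1.50173734e+00,  1.04628737e-01,  9.65240654e-02,  1.56388964e+00,
        1.32808710e-05,  1.35311254e+00]), 'joint_vel': array([-0.00172159, -0.00208256,  0.00379711, -0.00084073,  0.00042585,
       -0.00063415]), 'joint_torque': array([ 6.47328794e-03, -5.58213866e+01,  5.04715955e+01,  1.32911830e-02,
       -2.28515291e-04,  2.35046244e-06]), 'eef_pos': array([ 0.16969884, -0.57518762,  0.23059379]), 'ee_rot': array([-5.96846909e-04,  9.89739738e-01,  1.42880689e-01,  5.10937623e-05]), 'contact_force': array([0.57258379, 0.4916491 , 0.12907757]), 'torque': array([ 0.02276998, -0.03157814, -0.00584518]), 'finger_force': 0.0, 'finger_gap': 1.0036839327702172}
```

View pics/top0.png

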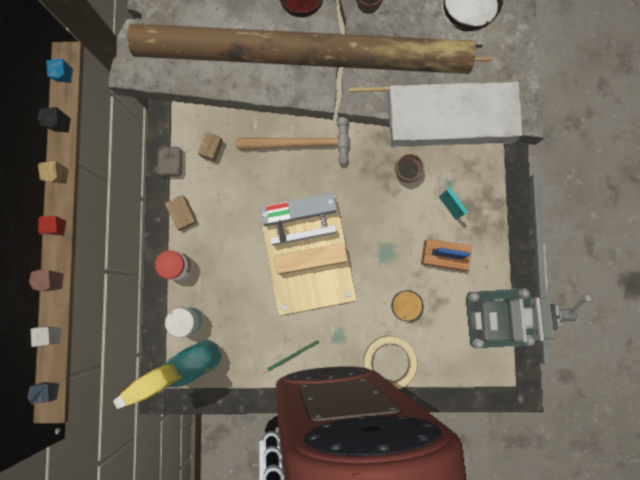

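View pics/side0.png

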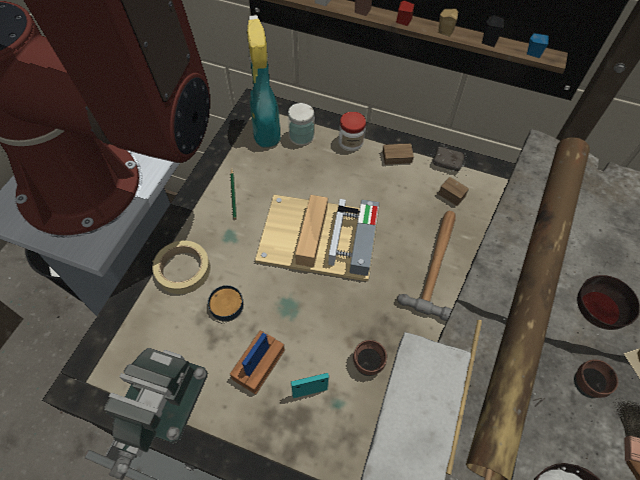

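The top view shows the rack with the blue plate at about (447,254) and the jig around (307,255), with the rail at (311,261), the fence at (304,237) and the scale at (277,212). The wax tin is at (407,306), the cup at (409,168) and the white-capped jar at (182,322). The teal block at (454,204) is a decoy. The side view shows the same layout, with the plate at (257,355). Next I'll measure.

```bash
cat > m.py <<'E'
from h import *
class C(dict):pass
def load(f):
    a=np.load(f+'.npz'); return a['p'],a['d'],{k:a[k] for k in('mtx','R','t')}
def rect(P): 
    (c,s,a)=cv2.minAreaRect((P[:,:2]*1000).astype(np.float32)); return np.round(c,1),np.round(s,1),round(a,1)
if __name__=='__main__':
  for n in('top','side'):
    p,d,c=load(f'pics/{n}0.png'); X=pts(c,d); ok=d>0
    hsv=cv2.cvtColor(p,cv2.COLOR_RGB2HSV)
    box=lambda x0,x1,y0,y1,z0,z1: ok&(X[...,0]>x0)&(X[...,0]<x1)&(X[...,1]>y0)&(X[...,1]<y1)&(X[...,2]>z0)&(X[...,2]<z1)
    def rep(nm,m):
        m=cv2.morphologyEx(m.astype(np.uint8),cv2.MORPH_OPEN,np.ones((2,2)))>0
        q=X[m]
        if len(q)>8: print(n,nm,len(q),rect(q),'z',np.round(np.percentile(q[:,2],[5,50,95])*1000,1))
    blue=(hsv[...,0]>105)&(hsv[...,0]<130)&(hsv[...,1]>120)
    rack=(.38,.52,-.36,-.2)
    rep('plate',box(*rack,.04,.12)&blue); rep('platetop',box(*rack,.077,.12)&blue)
    rep('racktop',box(*rack,.028,.04)&~blue); 
    J=(.3,.7,-.1,.17)
    rep('jigbase',box(.36,.62,-.08,.16,.007,.018)); rep('rail',box(.42,.55,-.08,.16,.045,.058)&(hsv[...,1]>70)&(hsv[...,0]<25))
    rep('fence',box(.47,.58,-.08,.16,.045,.062)&(hsv[...,1]<40)&(hsv[...,2]>120))
    rep('block',box(.5,.62,-.08,.16,.042,.056)&(hsv[...,1]<60))
    print(n,'bench z',np.median(X[box(.4,.5,-.2,-.1,-.03,.03)][:,2]))
E
python3 m.py
python3 - <<'E'
import cv2
a=cv2.imread('pics/top0.png')
j=cv2.resize(a[185:325,245:365],None,fx=4,fy=4,interpolation=2);k=cv2.resize(a[225:285,410:485],None,fx=4,fy=4,interpolation=2)
import numpy as np
o=np.zeros((560,790,3),'u1');o[:,:480]=j;o[:240,485:785]=k;cv2.imwrite('pics/crop0.png',o)
E
```

```text
top plate 82 (array([ 476.5, -111. ]), array([ 21.2, 275.1]), 15.9) z [73.6 83.2 86.1]
top platetop 82 (array([ 476.5, -111. ]), array([ 21.2, 275.1]), 15.9) z [73.6 83.2 86.1]
top racktop 387 (array([ 451., -128.]), array([292.4, 141.1]), 89.5) z [ 7.5 33.7 42.7]
top jigbase 4998 (array([505.1,  56.6]), array([202.4, 160.6]), 10.6) z [ 8.8 12.7 16.8]
top rail 1327 (array([473.4,  45. ]), array([ 97.6, 142.3]), 10.4) z [35.7 52.5 55.6]
top fence 395 (array([555.5,  73. ]), array([142.7,  43.9]), 89.4) z [33.1 52.3 56. ]
top block 1394 (array([522.3,  70. ]), array([192.6, 151.5]), 3.0) z [33.  49.2 54.9]
top bench z 0.0010819136639470288
side plate 346 (array([ 590.3, -329.6]), array([ 37.9, 296. ]), 35.8) z [36.4 67.8 84.6]
side platetop 162 (array([ 590.6, -329.8]), array([ 37. , 295.4]), 36.0) z [71.2 82.3 85. ]
side racktop 510 (array([ 455.7, -278.6]), array([170.1,  64.5]), 41.9) z [23.4 33.1 80. ]
side jigbase 4376 (array([ 549.2, -158.7]), array([199.6, 601.4]), 10.2) z [ 9.9 13.1 33.2]
side rail 1202 (array([ 572.9, -148.9]), array([ 52.4, 624.3]), 17.6) z [41.  53.  55.5]
side fence 328 (array([560.2,  86.4]), array([163.7,  44. ]), 89.5) z [23.7 53.1 55.7]
side block 1190 (array([ 625.5, -131.4]), array([ 78.3, 628.2]), 10.5) z [38.  49.6 54.5]
side bench z 0.0010069552646396072
```

View pics/crop0.png

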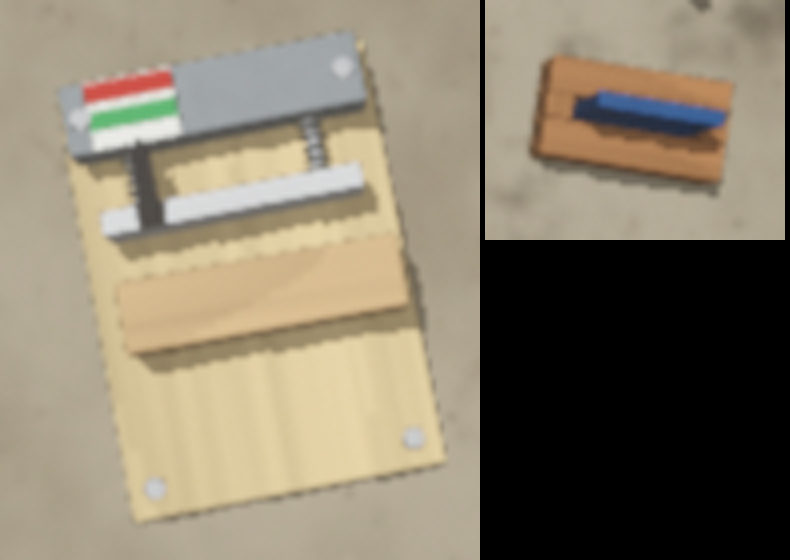

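The crop shows the jig turned about 10° with the fence parallel to it. The rail is roughly parallel too, and there is an open gap. The plate is in the rack's slot and leans or stands slightly off to its right. I'll refine with the largest components, casting their pixels onto the measured height planes.

```bash
cat > m2.py <<'E'
from m import *
def comp(m):
    n,l,s,_=cv2.connectedComponentsWithStats(m.astype(np.uint8),connectivity=4)
    return l==1+np.argmax(s[1:,4])
def meas(n,f,names=None):
    p,d,c=load(f); X=pts(c,d); ok=d>0
    hsv=cv2.cvtColor(cv2.GaussianBlur(p,(3,3),0),cv2.COLOR_RGB2HSV); H,S,V=[hsv[...,i] for i in range(3)]
    box=lambda x0,x1,y0,y1,z0,z1: ok&(X[...,0]>x0)&(X[...,0]<x1)&(X[...,1]>y0)&(X[...,1]<y1)&(X[...,2]>z0)&(X[...,2]<z1)
    blue=(H>105)&(H<130)&(S>110)
    k=(.38,.52,-.36,-.2)
    T={'platetop':(box(*k,.075,.095)&blue,.083),'rack':(box(*k,.026,.042)&~blue,.033),
     'base':(box(.36,.66,-.08,.18,.006,.018)|box(.36,.66,-.08,.18,.03,.07),.012),
     'rail':(box(.42,.54,-.08,.16,.044,.062)&(S>60)&(H<28),.052),
     'fence':(box(.47,.6,-.08,.16,.046,.062)&(S<45)&(V>150),.0525)}
    for nm,(m,z) in T.items():
        if names and nm not in names: continue
        if m.sum()<10: print(n,nm,'none');continue
        m=comp(m); v,u=np.nonzero(m); zz=np.median(X[m][:,2])
        P=np.array([ray(c,a,b,z) for a,b in zip(u,v)])
        cc,s,a=rect(P); 
        print(n,nm,len(P),'c',cc,'size',s,'ang',a,'zmed',round(zz*1000,1))
        bx=cv2.boxPoints(cv2.minAreaRect((P[:,:2]*1000).astype(np.float32)));print('   ',np.round(bx).tolist())
if __name__=='__main__':
    for n in('top','side'): meas(n,f'pics/{n}0.png')
E
python3 m2.py
```

```text
top platetop 88 c [ 509.2 -221.5] size [44.4  7.8] ang 79.7 zmed 83.4
    [[501.0, -243.0], [509.0, -244.0], [517.0, -200.0], [509.0, -199.0]]
top rack 342 c [ 495.2 -231.4] size [63.2 29.6] ang 89.4 zmed 33.6
    [[480.0, -263.0], [510.0, -263.0], [510.0, -200.0], [481.0, -200.0]]
top base 8538 c [518.5  61.2] size [225.2 159.7] ang 10.4 zmed 14.6
    [[393.0, 119.0], [422.0, -38.0], [644.0, 3.0], [615.0, 160.0]]
top rail 1332 c [504.8  52.9] size [ 36.4 139.7] ang 9.5 zmed 52.6
    [[475.0, 119.0], [498.0, -19.0], [534.0, -13.0], [511.0, 125.0]]
top fence 316 c [587.8  88.4] size [122.1  21.9] ang 89.2 zmed 49.6
    [[576.0, 28.0], [598.0, 27.0], [600.0, 149.0], [578.0, 150.0]]
side platetop 172 c [ 512.2 -224.3] size [48.1  9.9] ang 80.9 zmed 83.3
    [[504.0, -247.0], [513.0, -249.0], [521.0, -201.0], [511.0, -200.0]]
side rack 434 c [ 504.6 -232.1] size [58.7 40.1] ang 80.0 zmed 33.4
    [[480.0, -258.0], [519.0, -265.0], [529.0, -207.0], [490.0, -200.0]]
side base 7852 c [515.7  70.6] size [219.6 185.7] ang 10.4 zmed 14.7
    [[391.0, 142.0], [425.0, -41.0], [641.0, -1.0], [607.0, 182.0]]
side rail 1212 c [507.2  52.3] size [ 36.6 144.6] ang 9.7 zmed 53.1
    [[477.0, 120.0], [501.0, -22.0], [538.0, -16.0], [513.0, 127.0]]
side fence 272 c [555.7  53.2] size [12.1 96.8] ang 10.2 zmed 53.5
    [[541.0, 100.0], [558.0, 4.0], [570.0, 7.0], [553.0, 102.0]]
```

```bash
sed -i 's/k=(.38,.52,-.36,-.2)/k=(.42,.575,-.36,-.14)/; s/box(.47,.6,-.08,.16,.046,.062)&(S<45)&(V>150)/box(.47,.6,-.08,.16,.046,.062)\&(S<45)\&(V>175)/; s/&~blue,.033/\&(H<25)\&(S>80),.033/' m2.py; python3 m2.py | grep -A1 -E 'plate|rack|fence'
```

```text
top platetop 113 c [ 510.4 -215.7] size [56.2  7.7] ang 81.1 zmed 83.4
    [[502.0, -243.0], [510.0, -244.0], [519.0, -189.0], [511.0, -187.0]]
top rack 834 c [ 511.1 -216.8] size [90.2 50.3] ang 79.8 zmed 33.7
    [[478.0, -257.0], [528.0, -266.0], [544.0, -177.0], [494.0, -168.0]]
--
top fence 257 c [555.1  51.2] size [10.1 96.6] ang 10.7 zmed 53.2
    [[541.0, 98.0], [559.0, 3.0], [569.0, 5.0], [551.0, 100.0]]
side platetop 210 c [ 513.2 -218.6] size [59.6  9.9] ang 80.5 zmed 83.3
    [[503.0, -247.0], [513.0, -249.0], [523.0, -190.0], [513.0, -188.0]]
side rack 1056 c [ 513.  -217.1] size [91.2 51.5] ang 79.9 zmed 33.7
    [[480.0, -258.0], [530.0, -267.0], [546.0, -177.0], [496.0, -168.0]]
--
side fence 219 c [554.9  53.4] size [ 9.9 95.4] ang 10.6 zmed 53.5
    [[541.0, 99.0], [559.0, 6.0], [568.0, 7.0], [551.0, 101.0]]
```

Top and side views agree. The rack is at (512,-217) mm with yaw -10.1°, and the plate top is at z = 83. The jig is at about (516,60) with yaw 10.4°. The rail is at (506,52.6) with yaw about 9.6°, and the gap is about 24 mm. First I'll turn to the plate's yaw and move over the rack.

```bash
cat > togo.py <<'E'
import sys
from h import *
from scipy.spatial.transform import Rotation as Ro
# togo x y z(mm) toolx_yaw(deg): shift in tool axes (mm) and rotvec (deg)
a=list(map(float,sys.argv[1:5])); s=sense()
w,x,y,z=s['ee_rot']; R=Ro.from_quat([x,y,z,w]); T=Ro.from_euler('z',a[3],degrees=True)*Ro.from_euler('x',180,degrees=True)
print('t',round(s['time'],2),'tcp',np.round(s['eef_pos']*1000,1),'yaw',round(np.degrees(np.arctan2(R.as_matrix()[1,0],R.as_matrix()[0,0])),2),'F',np.round(s['contact_force'],1),'gap',round(s['finger_gap'],3),'ff',round(s['finger_force'],1),'q6',round(s['qpos'][5],2))
print('shift tool',np.round(R.inv().apply(np.array(a[:3])-s['eef_pos']*1000),1),'turn',np.round((R.inv()*T).as_rotvec(degrees=True),2))
E
python3 -m inch '[{"wz":-10.6},{"wz":-10.6},{"wz":-10.6},{"wz":-10.6},{"wz":-10.6},{"wz":-10.5},{"tx":0.055,"ty":0.035},{"tx":0.055,"ty":0.035},{"tx":0.055,"ty":0.035},{"tx":0.055,"ty":0.035}]' 1 40
python3 togo.py 512 -217 200 79.9
```

```text
t 0.1 tcp [ 169.7 -575.2  230.6] yaw 16.43 F [0.6 0.5 0.1] gap 1.004 ff 0.0 q6 1.35
shift tool [ 429.6 -246.7   31. ] turn [-5.000e-02 -5.000e-02 -6.347e+01]invalid input at $[0]: expected keys tx, ty, tz, wx, wy, wz
```

```bash
python3 -m inch '[{"tx":0,"ty":0,"tz":0,"wx":0,"wy":0,"wz":-10.6},{"tx":0,"ty":0,"tz":0,"wx":0,"wy":0,"wz":-10.6},{"tx":0,"ty":0,"tz":0,"wx":0,"wy":0,"wz":-10.6},{"tx":0,"ty":0,"tz":0,"wx":0,"wy":0,"wz":-10.6},{"tx":0,"ty":0,"tz":0,"wx":0,"wy":0,"wz":-10.6},{"tx":0,"ty":0,"tz":0,"wx":0,"wy":0,"wz":-10.5},{"tx":0.055,"ty":0.036,"tz":0,"wx":0,"wy":0,"wz":0},{"tx":0.055,"ty":0.036,"tz":0,"wx":0,"wy":0,"wz":0},{"tx":0.055,"ty":0.036,"tz":0,"wx":0,"wy":0,"wz":0},{"tx":0.055,"ty":0.036,"tz":0,"wx":0,"wy":0,"wz":0}]' 1 40
python3 togo.py 512 -217 200 79.9
```

```text
time: 1.35
eef_pos: [0.3421, -0.3918, 0.231]
ee_rot: [-0.0, 0.767, 0.642, 0.0]
contact_force: [-0.1, -1.0, 0.9]
finger_gap: 0.998
finger_force: 0.0
t 1.35 tcp [ 342.1 -391.8  231. ] yaw 79.91 F [-0.1 -1.   0.9] gap 0.998 ff 0.0 q6 0.64
shift tool [201.8 136.7  31. ] turn [-0.   -0.01  0.01]
```

```bash
python3 -m inch '[{"tx":0.05,"ty":0.034,"tz":0,"wx":0,"wy":0,"wz":0},{"tx":0.05,"ty":0.034,"tz":0,"wx":0,"wy":0,"wz":0},{"tx":0.05,"ty":0.034,"tz":0.01,"wx":0,"wy":0,"wz":0},{"tx":0.05,"ty":0.034,"tz":0.02,"wx":0,"wy":0,"wz":0},{"tx":0,"ty":0,"tz":0,"wx":0,"wy":0,"wz":0},{"tx":0,"ty":0,"tz":0,"wx":0,"wy":0,"wz":0},{"tx":0,"ty":0,"tz":0,"wx":0,"wy":0,"wz":0},{"tx":0,"ty":0,"tz":0,"wx":0,"wy":0,"wz":0},{"tx":0,"ty":0,"tz":0,"wx":0,"wy":0,"wz":0},{"tx":0,"ty":0,"tz":0,"wx":0,"wy":0,"wz":0}]' 1 40
python3 togo.py 512 -217 200 79.9
python3 - <<'E'
from m2 import *
snap('wrist','pics/w0.png'); meas('wrist','pics/w0.png',['platetop','rack'])
E
```

```text
time: 2.6
eef_pos: [0.5091, -0.2215, 0.2018]
ee_rot: [0.0, 0.767, 0.642, 0.0]
contact_force: [0.5, 0.2, 0.7]
finger_gap: 1.001
finger_force: 0.0
t 2.6 tcp [ 509.1 -221.5  201.8] yaw 79.9 F [0.5 0.2 0.7] gap 1.001 ff 0.0 q6 1.1
shift tool [4.9 2.1 1.8] turn [ 0.01  0.01 -0.  ]
wrist platetop 681 c [ 512.4 -218.1] size [58.8  6.1] ang 79.8 zmed 84.2
    [[504.0, -247.0], [510.0, -248.0], [521.0, -190.0], [515.0, -189.0]]
wrist rack 4693 c [ 511.9 -217.6] size [89.3 49.8] ang 79.9 zmed 34.1
    [[480.0, -257.0], [529.0, -266.0], [544.0, -178.0], [495.0, -169.0]]
```

View pics/w0.png

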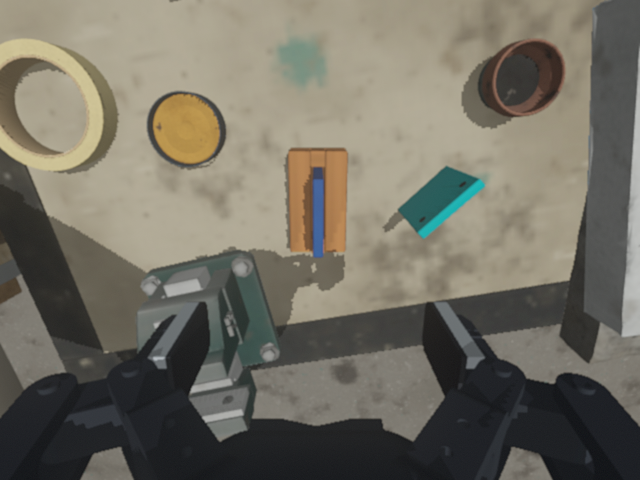

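The wrist view shows the blue plate upright in its slot at about (318,212). The tin (186,128), cup (525,78) and teal decoy (440,203) are all clear of the grasp. I'll descend with the fingers partly open.

```bash
python3 -m inch '[{"tx":0.004,"ty":0.0025,"tz":0,"wx":0,"wy":0,"wz":0},{"tx":0,"ty":0,"tz":0.015,"wx":0,"wy":0,"wz":0},{"tx":0,"ty":0,"tz":0.015,"wx":0,"wy":0,"wz":0},{"tx":0,"ty":0,"tz":0.015,"wx":0,"wy":0,"wz":0},{"tx":0,"ty":0,"tz":0.015,"wx":0,"wy":0,"wz":0},{"tx":0,"ty":0,"tz":0.015,"wx":0,"wy":0,"wz":0},{"tx":0,"ty":0,"tz":0.015,"wx":0,"wy":0,"wz":0},{"tx":0,"ty":0,"tz":0.005,"wx":0,"wy":0,"wz":0},{"tx":0,"ty":0,"tz":0,"wx":0,"wy":0,"wz":0},{"tx":0,"ty":0,"tz":0,"wx":0,"wy":0,"wz":0}]' -0.2 40
python3 togo.py 512.3 -217.9 57 79.9
```

```text
time: 3.9
eef_pos: [0.5127, -0.2179, 0.1074]
ee_rot: [0.001, 0.766, 0.642, 0.0]
contact_force: [0.3, 0.5, -1.1]
finger_gap: 0.398
finger_force: 0.0
t 3.9 tcp [ 512.7 -217.9  107.4] yaw 79.93 F [ 0.3  0.5 -1.1] gap 0.398 ff 0.0 q6 1.11
shift tool [-0.  -0.5 50.4] turn [0.06 0.03 0.03]
```

```bash
python3 -m inch '[{"tx":0,"ty":-0.0005,"tz":0.01,"wx":0,"wy":0,"wz":0},{"tx":0,"ty":0,"tz":0.01,"wx":0,"wy":0,"wz":0},{"tx":0,"ty":0,"tz":0.01,"wx":0,"wy":0,"wz":0},{"tx":0,"ty":0,"tz":0.01,"wx":0,"wy":0,"wz":0},{"tx":0,"ty":0,"tz":0.01,"wx":0,"wy":0,"wz":0},{"tx":0,"ty":0,"tz":0,"wx":0,"wy":0,"wz":0},{"tx":0,"ty":0,"tz":0,"wx":0,"wy":0,"wz":0},{"tx":0,"ty":0,"tz":0,"wx":0,"wy":0,"wz":0},{"tx":0,"ty":0,"tz":0,"wx":0,"wy":0,"wz":0},{"tx":0,"ty":0,"tz":0,"wx":0,"wy":0,"wz":0}]' -0.2 40
python3 togo.py 512.3 -217.9 57 79.9
Z='{"tx":0}'
python3 -m inch '[{"tx":0,"ty":0,"tz":0,"wx":0,"wy":0,"wz":0},{"tx":0,"ty":0,"tz":0,"wx":0,"wy":0,"wz":0},{"tx":0,"ty":0,"tz":0,"wx":0,"wy":0,"wz":0},{"tx":0,"ty":0,"tz":0,"wx":0,"wy":0,"wz":0},{"tx":0,"ty":0,"tz":0,"wx":0,"wy":0,"wz":0},{"tx":0,"ty":0,"tz":0,"wx":0,"wy":0,"wz":0},{"tx":0,"ty":0,"tz":0,"wx":0,"wy":0,"wz":0},{"tx":0,"ty":0,"tz":0,"wx":0,"wy":0,"wz":0},{"tx":0,"ty":0,"tz":0,"wx":0,"wy":0,"wz":0},{"tx":0,"ty":0,"tz":0,"wx":0,"wy":0,"wz":0}]' -1 40
python3 togo.py 512.3 -217.9 57 79.9
```

```text
time: 5.15
eef_pos: [0.512, -0.2177, 0.0568]
ee_rot: [0.0, 0.766, 0.642, 0.0]
contact_force: [-0.4, -0.8, 0.2]
finger_gap: 0.4
finger_force: 0.0
t 5.15 tcp [ 512.  -217.7   56.8] yaw 79.93 F [-0.4 -0.8  0.2] gap 0.4 ff 0.0 q6 1.11
shift tool [-0.2  0.4 -0.2] turn [0.02 0.01 0.03]
time: 6.4
eef_pos: [0.5119, -0.2176, 0.0567]
ee_rot: [0.0, 0.766, 0.642, -0.0]
contact_force: [-1.0, 0.2, 2.7]
finger_gap: 0.086
finger_force: 40.0
t 6.4 tcp [ 511.9 -217.6   56.7] yaw 79.93 F [-1.   0.2  2.7] gap 0.086 ff 40.0 q6 1.11
shift tool [-0.2  0.4 -0.3] turn [0.   0.01 0.03]
```

The plate is gripped. Next I'll lift it, go to a point short of the jig and turn to the jig's yaw.

```bash
python3 -m inch '[{"tx":0,"ty":0,"tz":-0.015,"wx":0,"wy":0,"wz":0},{"tx":0,"ty":0,"tz":-0.02,"wx":0,"wy":0,"wz":0},{"tx":0,"ty":0,"tz":-0.03,"wx":0,"wy":0,"wz":0},{"tx":0,"ty":0,"tz":-0.03,"wx":0,"wy":0,"wz":0},{"tx":0,"ty":0,"tz":-0.03,"wx":0,"wy":0,"wz":0},{"tx":0.03,"ty":-0.004,"tz":0,"wx":0,"wy":0,"wz":0},{"tx":0.03,"ty":-0.004,"tz":0,"wx":0,"wy":0,"wz":0},{"tx":0.03,"ty":-0.004,"tz":0,"wx":0,"wy":0,"wz":0},{"tx":0.03,"ty":-0.004,"tz":0,"wx":0,"wy":0,"wz":0},{"tx":0.03,"ty":-0.004,"tz":0,"wx":0,"wy":0,"wz":0}]' -1 40
python3 -m inch '[{"tx":0,"ty":0,"tz":0,"wx":0,"wy":0,"wz":-7},{"tx":0,"ty":0,"tz":0,"wx":0,"wy":0,"wz":-7},{"tx":0,"ty":0,"tz":0,"wx":0,"wy":0,"wz":-6.5},{"tx":0,"ty":0,"tz":0,"wx":0,"wy":0,"wz":0},{"tx":0,"ty":0,"tz":0,"wx":0,"wy":0,"wz":0},{"tx":0,"ty":0,"tz":0,"wx":0,"wy":0,"wz":0},{"tx":0,"ty":0,"tz":0,"wx":0,"wy":0,"wz":0},{"tx":0,"ty":0,"tz":0,"wx":0,"wy":0,"wz":0},{"tx":0,"ty":0,"tz":0,"wx":0,"wy":0,"wz":0},{"tx":0,"ty":0,"tz":0,"wx":0,"wy":0,"wz":0}]' -1 40
python3 togo.py 535 63 100 100.4
python3 - <<'E'
from m2 import *
snap('wrist','pics/w1.png'); meas('wrist','pics/w1.png',['rail','base','fence'])
E
```

```text
time: 7.65
eef_pos: [0.5186, -0.0655, 0.1833]
ee_rot: [0.001, 0.766, 0.642, 0.0]
contact_force: [-0.5, 0.4, -1.2]
finger_gap: 0.084
finger_force: 39.4
time: 8.9
eef_pos: [0.5184, -0.0664, 0.1816]
ee_rot: [0.0, 0.64, 0.768, -0.0]
contact_force: [-0.7, -0.4, -0.9]
finger_gap: 0.086
finger_force: 39.3
t 8.9 tcp [518.4 -66.4 181.6] yaw 100.43 F [-0.7 -0.4 -0.9] gap 0.086 ff 39.3 q6 1.01
shift tool [124.2  39.8  81.6] turn [-0.    0.    0.03]
wrist base 45051 c [528.5  38.6] size [234.6 112.1] ang 10.4 zmed 14.5
    [[403.0, 73.0], [423.0, -38.0], [654.0, 5.0], [634.0, 115.0]]
wrist rail 8079 c [509.5  32.1] size [35.8 97.8] ang 9.7 zmed 53.3
    [[484.0, 77.0], [500.0, -19.0], [535.0, -13.0], [519.0, 83.0]]
wrist fence 2227 c [556.5  46.3] size [10.9 86.3] ang 10.3 zmed 53.8
    [[543.0, 88.0], [559.0, 3.0], [570.0, 5.0], [554.0, 90.0]]
```

View pics/w1.png

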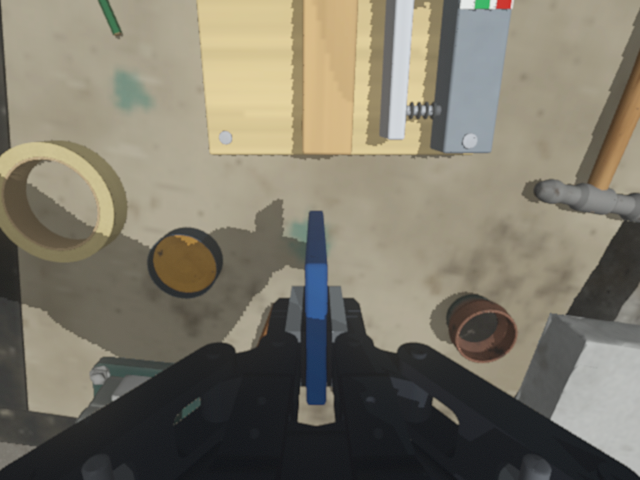

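The wrist view shows the plate held straight at about (317,300). The gap lies between the rail's back edge (352,75) and the fence front (388,75). The fit gives a gap of about 25 mm centred on x = 534.8 at y = 64.5, which agrees with the other views. I'll move over it.

```bash
python3 -m inch '[{"tx":0.025,"ty":0.008,"tz":0,"wx":0,"wy":0,"wz":0},{"tx":0.025,"ty":0.008,"tz":0,"wx":0,"wy":0,"wz":0},{"tx":0.025,"ty":0.008,"tz":0,"wx":0,"wy":0,"wz":0},{"tx":0.025,"ty":0.008,"tz":0,"wx":0,"wy":0,"wz":0},{"tx":0.0255,"ty":0.008,"tz":0,"wx":0,"wy":0,"wz":0},{"tx":0,"ty":0,"tz":0.03,"wx":0,"wy":0,"wz":0},{"tx":0,"ty":0,"tz":0.03,"wx":0,"wy":0,"wz":0},{"tx":0,"ty":0,"tz":0.006,"wx":0,"wy":0,"wz":0},{"tx":0,"ty":0,"tz":0,"wx":0,"wy":0,"wz":0},{"tx":0,"ty":0,"tz":0,"wx":0,"wy":0,"wz":0}]' -1 40
python3 togo.py 534.8 64.5 61 100.4
python3 - <<'E'
from m2 import *
snap('wrist','pics/w2.png')
for n in('top','side'): snap(n,f'pics/{n}1.png'); meas(n,f'pics/{n}1.png',['rail','fence'])
a=cv2.imread('pics/w2.png');b=cv2.imread('pics/side1.png')
b=cv2.resize(b[150:310,240:400],(480,480),interpolation=2)
cv2.imwrite('pics/c2.png',np.hstack([cv2.resize(a,(320,480))[:, :],b]))
E
```

```text
time: 10.2
eef_pos: [0.5358, 0.0641, 0.1171]
ee_rot: [0.001, 0.64, 0.768, 0.001]
contact_force: [0.7, 0.6, -1.1]
finger_gap: 0.085
finger_force: 39.2
t 10.2 tcp [535.8  64.1 117.1] yaw 100.42 F [ 0.7  0.6 -1.1] gap 0.085 ff 39.2 q6 1.27
shift tool [ 0.6 -1.  56.1] turn [0.11 0.04 0.02]
top rail 386 c [512.7   5.8] size [36.3 44. ] ang 9.7 zmed 52.7
    [[491.0, 24.0], [499.0, -19.0], [534.0, -13.0], [527.0, 30.0]]
top fence 18 c [563.    7.1] size [5.9 9.9] ang 89.2 zmed 54.0
    [[558.0, 4.0], [568.0, 4.0], [568.0, 10.0], [558.0, 10.0]]
side rail 1146 c [507.4  52.1] size [ 36.8 145. ] ang 9.7 zmed 52.8
    [[477.0, 120.0], [501.0, -22.0], [538.0, -16.0], [513.0, 127.0]]
side fence 103 c [550.3  78. ] size [10.  46.1] ang 11.0 zmed 53.7
    [[541.0, 100.0], [550.0, 54.0], [560.0, 56.0], [551.0, 102.0]]
```

View pics/c2.png

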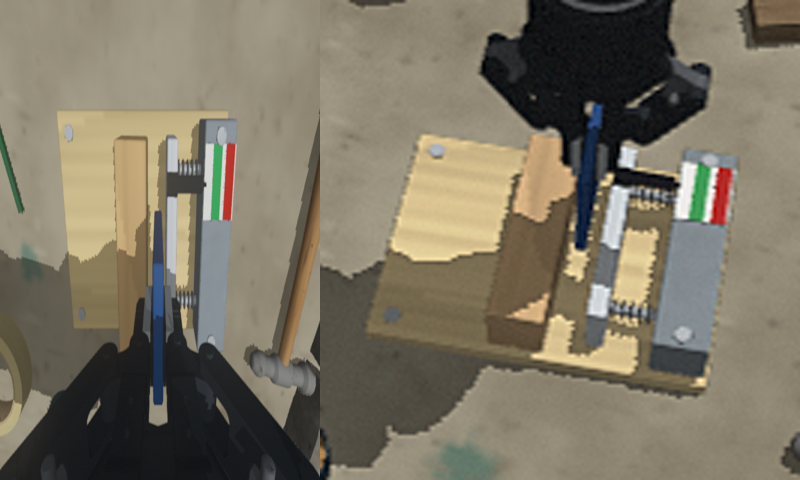

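The left panel (wrist) and right panel (side) show the plate over the gap, parallel to the rail and fence and clear of both. I'll lower it.

```bash
python3 -m inch '[{"tx":0,"ty":-0.0005,"tz":0.009,"wx":0,"wy":0,"wz":0},{"tx":0,"ty":0,"tz":0.009,"wx":0,"wy":0,"wz":0},{"tx":0,"ty":0,"tz":0.009,"wx":0,"wy":0,"wz":0},{"tx":0,"ty":0,"tz":0.009,"wx":0,"wy":0,"wz":0},{"tx":0,"ty":0,"tz":0.009,"wx":0,"wy":0,"wz":0},{"tx":0,"ty":0,"tz":0.007,"wx":0,"wy":0,"wz":0},{"tx":0,"ty":0,"tz":0.002,"wx":0,"wy":0,"wz":0},{"tx":0,"ty":0,"tz":0,"wx":0,"wy":0,"wz":0},{"tx":0,"ty":0,"tz":0,"wx":0,"wy":0,"wz":0},{"tx":0,"ty":0,"tz":0,"wx":0,"wy":0,"wz":0}]' -1 40
python3 togo.py 535.3 64.3 61 100.4
```

```text
time: 11.6
eef_pos: [0.5348, 0.0641, 0.062]
ee_rot: [0.0, 0.64, 0.768, 0.0]
contact_force: [-0.3, 1.4, -0.8]
finger_gap: 0.085
finger_force: 39.3
t 11.6 tcp [534.8  64.1  62. ] yaw 100.43 F [-0.3  1.4 -0.8] gap 0.085 ff 39.3 q6 1.27
shift tool [0.1 0.6 1. ] turn [0.03 0.02 0.03]
```

```bash
python3 -m inch '[{"tx":0,"ty":0,"tz":0.0005,"wx":0,"wy":0,"wz":0},{"tx":0,"ty":0,"tz":0.0005,"wx":0,"wy":0,"wz":0},{"tx":0,"ty":0,"tz":0.0005,"wx":0,"wy":0,"wz":0},{"tx":0,"ty":0,"tz":0,"wx":0,"wy":0,"wz":0},{"tx":0,"ty":0,"tz":0,"wx":0,"wy":0,"wz":0},{"tx":0,"ty":0,"tz":0,"wx":0,"wy":0,"wz":0},{"tx":0,"ty":0,"tz":0,"wx":0,"wy":0,"wz":0},{"tx":0,"ty":0,"tz":0,"wx":0,"wy":0,"wz":0},{"tx":0,"ty":0,"tz":0,"wx":0,"wy":0,"wz":0},{"tx":0,"ty":0,"tz":0,"wx":0,"wy":0,"wz":0}]' -1 40
python3 togo.py 535.3 64.3 61 100.4
```

```text
time: 12.85
eef_pos: [0.5347, 0.0642, 0.0607]
ee_rot: [0.0, 0.64, 0.768, 0.0]
contact_force: [-1.9, -0.3, 5.3]
finger_gap: 0.085
finger_force: 40.3
t 12.85 tcp [534.7  64.2  60.7] yaw 100.44 F [-1.9 -0.3  5.3] gap 0.085 ff 40.3 q6 1.27
shift tool [ 0.   0.6 -0.3] turn [0.03 0.01 0.04]
```

The plate touches the base at the expected height (5 N). I'll release it and rise.

```bash
python3 -m inch '[{"tx":0,"ty":0,"tz":0,"wx":0,"wy":0,"wz":0},{"tx":0,"ty":0,"tz":0,"wx":0,"wy":0,"wz":0},{"tx":0,"ty":0,"tz":0,"wx":0,"wy":0,"wz":0},{"tx":0,"ty":0,"tz":0,"wx":0,"wy":0,"wz":0},{"tx":0,"ty":0,"tz":0,"wx":0,"wy":0,"wz":0},{"tx":0,"ty":0,"tz":0,"wx":0,"wy":0,"wz":0},{"tx":0,"ty":0,"tz":-0.01,"wx":0,"wy":0,"wz":0},{"tx":0,"ty":0,"tz":-0.03,"wx":0,"wy":0,"wz":0},{"tx":0,"ty":0,"tz":-0.05,"wx":0,"wy":0,"wz":0},{"tx":0,"ty":0,"tz":-0.03,"wx":0,"wy":0,"wz":0}]' 0 40
python3 togo.py 535.3 64.3 61 100.4
python3 - <<'E'
from h import *
p,d,c=snap('side','pics/side2.png'); q,_,_=snap('wrist','pics/w3.png')
b=cv2.imread('pics/side2.png');a=cv2.imread('pics/w3.png')
cv2.imwrite('pics/c3.png',np.hstack([cv2.resize(a,(320,480)),cv2.resize(b[150:310,240:400],(480,480),interpolation=2)]))
X=pts(c,d);hsv=cv2.cvtColor(p,cv2.COLOR_RGB2HSV)
m=(hsv[...,0]>105)&(hsv[...,0]<130)&(hsv[...,1]>110)&(abs(X[...,0]-.535)<.06)&(abs(X[...,1]-.065)<.06)&(X[...,2]>.05)&(X[...,2]<.1)
P=X[m];print(m.sum(),np.round(P.max(0),3),np.round(P.min(0),3),np.percentile(P[:,2],[90,98]))
E
```

```text
time: 14.1
eef_pos: [0.5353, 0.0641, 0.1836]
ee_rot: [0.001, 0.64, 0.768, 0.001]
contact_force: [0.7, 0.0, -0.3]
finger_gap: 0.499
finger_force: 0.0
t 14.1 tcp [535.3  64.1 183.6] yaw 100.43 F [ 0.7  0.  -0.3] gap 0.499 ff 0.0 q6 1.27
shift tool [  0.3  -0.3 122.6] turn [0.17 0.06 0.04]
186 [0.575 0.118 0.091] [0.528 0.034 0.051] [0.08944054 0.09049532]
```

View pics/c3.png

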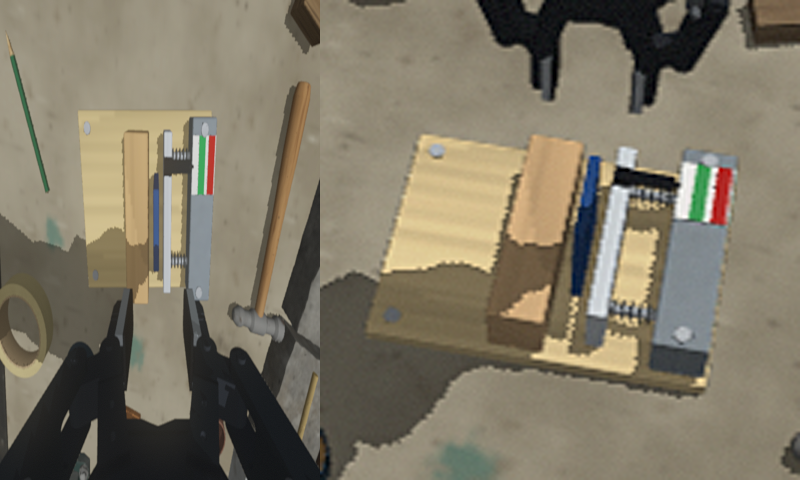

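The plate is released and stands upright in the gap (side crop (585,225)), with the fence at rest. Next I'll go in front of the rail with the fingers spread along it.

```bash
python3 -m inch '[{"tx":-0.001,"ty":-0.041,"tz":0,"wx":0,"wy":0,"wz":0},{"tx":-0.001,"ty":-0.041,"tz":0,"wx":0,"wy":0,"wz":0},{"tx":0,"ty":0,"tz":0,"wx":0,"wy":0,"wz":-10},{"tx":0,"ty":0,"tz":0,"wx":0,"wy":0,"wz":-10},{"tx":0,"ty":0,"tz":0,"wx":0,"wy":0,"wz":-10},{"tx":0,"ty":0,"tz":0,"wx":0,"wy":0,"wz":-10},{"tx":0,"ty":0,"tz":0,"wx":0,"wy":0,"wz":-10},{"tx":0,"ty":0,"tz":0,"wx":0,"wy":0,"wz":-10},{"tx":0,"ty":0,"tz":0,"wx":0,"wy":0,"wz":-10},{"tx":0,"ty":0,"tz":0,"wx":0,"wy":0,"wz":-10}]' 0.4 40
python3 -m inch '[{"tx":0,"ty":0,"tz":0,"wx":0,"wy":0,"wz":-10},{"tx":0,"ty":0,"tz":0,"wx":0,"wy":0,"wz":0},{"tx":0,"ty":0,"tz":0.03,"wx":0,"wy":0,"wz":0},{"tx":0,"ty":0,"tz":0.03,"wx":0,"wy":0,"wz":0},{"tx":0,"ty":0,"tz":0.02,"wx":0,"wy":0,"wz":0},{"tx":0,"ty":0,"tz":0,"wx":0,"wy":0,"wz":0},{"tx":0,"ty":0,"tz":0,"wx":0,"wy":0,"wz":0},{"tx":0,"ty":0,"tz":0,"wx":0,"wy":0,"wz":0},{"tx":0,"ty":0,"tz":0,"wx":0,"wy":0,"wz":0},{"tx":0,"ty":0,"tz":0,"wx":0,"wy":0,"wz":0}]' 0.4 40
python3 togo.py 455 47 22 190.4
```

```text
time: 15.45
eef_pos: [0.454, 0.0474, 0.1798]
ee_rot: [-0.0, -0.007, 1.0, 0.0]
contact_force: [0.3, -0.5, 0.7]
finger_gap: 0.699
finger_force: 0.0
time: 16.7
eef_pos: [0.4544, 0.0473, 0.1005]
ee_rot: [0.0, -0.091, 0.996, -0.0]
contact_force: [-0.2, -0.3, 0.4]
finger_gap: 0.697
finger_force: 0.0
t 16.7 tcp [454.4  47.3 100.5] yaw -169.58 F [-0.2 -0.3  0.4] gap 0.697 ff 0.0 q6 -0.37
shift tool [-0.4 -0.4 78.5] turn [-0.02  0.03  0.02]
```

```bash
python3 -m inch '[{"tx":0,"ty":0,"tz":0.02,"wx":0,"wy":0,"wz":0},{"tx":0,"ty":0,"tz":0.02,"wx":0,"wy":0,"wz":0},{"tx":0,"ty":0,"tz":0.02,"wx":0,"wy":0,"wz":0},{"tx":0,"ty":0,"tz":0.01,"wx":0,"wy":0,"wz":0},{"tx":0,"ty":0,"tz":0.008,"wx":0,"wy":0,"wz":0},{"tx":0,"ty":0,"tz":0,"wx":0,"wy":0,"wz":0},{"tx":0,"ty":0,"tz":0,"wx":0,"wy":0,"wz":0},{"tx":-0.004,"ty":0,"tz":0,"wx":0,"wy":0,"wz":0},{"tx":-0.004,"ty":0,"tz":0,"wx":0,"wy":0,"wz":0},{"tx":-0.004,"ty":0,"tz":0,"wx":0,"wy":0,"wz":0}]' 0.4 40
python3 -m inch '[{"tx":-0.001,"ty":0,"tz":0,"wx":0,"wy":0,"wz":0},{"tx":-0.001,"ty":0,"tz":0,"wx":0,"wy":0,"wz":0},{"tx":-0.001,"ty":0,"tz":0,"wx":0,"wy":0,"wz":0},{"tx":-0.001,"ty":0,"tz":0,"wx":0,"wy":0,"wz":0},{"tx":-0.001,"ty":0,"tz":0,"wx":0,"wy":0,"wz":0},{"tx":-0.001,"ty":0,"tz":0,"wx":0,"wy":0,"wz":0},{"tx":-0.001,"ty":0,"tz":0,"wx":0,"wy":0,"wz":0},{"tx":-0.001,"ty":0,"tz":0,"wx":0,"wy":0,"wz":0},{"tx":-0.001,"ty":0,"tz":0,"wx":0,"wy":0,"wz":0},{"tx":-0.001,"ty":0,"tz":0,"wx":0,"wy":0,"wz":0}]' 0.4 40
python3 togo.py 484 52 22 190.4
python3 - <<'E'
from m2 import *
snap('side','pics/side3.png'); meas('side','pics/side3.png',['rail','fence'])
b=cv2.imread('pics/side3.png');cv2.imwrite('pics/c4.png',cv2.resize(b[150:310,240:400],(560,560),interpolation=2))
E
```

```text
time: 17.95
eef_pos: [0.4665, 0.0496, 0.0223]
ee_rot: [0.0, -0.091, 0.996, -0.0]
contact_force: [0.5, 0.5, 0.1]
finger_gap: 0.7
finger_force: 0.0
time: 19.2
eef_pos: [0.4758, 0.0513, 0.0221]
ee_rot: [-0.0, -0.091, 0.996, -0.0]
contact_force: [-2.3, -1.2, 1.4]
finger_gap: 0.701
finger_force: 1.3
t 19.2 tcp [475.8  51.3  22.1] yaw -169.57 F [-2.3 -1.2  1.4] gap 0.701 ff 1.3 q6 -0.35
shift tool [-8.2 -0.8  0.1] turn [-0.01 -0.02  0.03]
side rail 1197 c [506.3  51.8] size [ 38.6 145.1] ang 9.7 zmed 52.9
    [[475.0, 120.0], [499.0, -23.0], [538.0, -16.0], [513.0, 127.0]]
side fence 236 c [555.2  53.7] size [10.6 95.8] ang 10.2 zmed 53.6
    [[542.0, 100.0], [558.0, 6.0], [569.0, 7.0], [552.0, 102.0]]
```

View pics/c4.png

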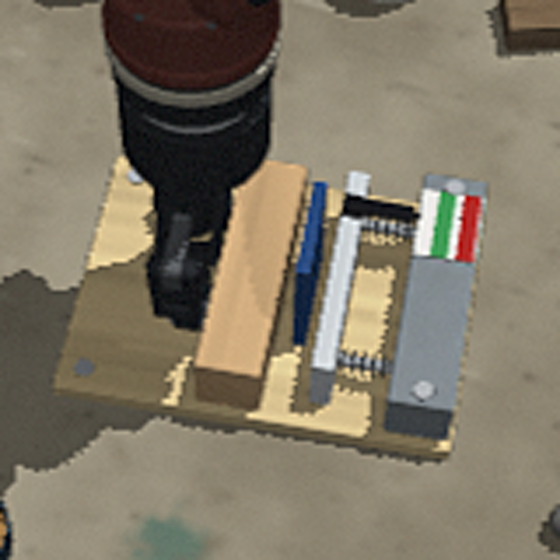

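The fingers just touch the rail (2.6 N). The plate stands at about (311,262) and the pointer is still left of the green zone. I'll close the remaining play gently.

```bash
python3 -m inch '[{"tx":-0.0015,"ty":0,"tz":0,"wx":0,"wy":0,"wz":0},{"tx":-0.0015,"ty":0,"tz":0,"wx":0,"wy":0,"wz":0},{"tx":-0.0015,"ty":0,"tz":0,"wx":0,"wy":0,"wz":0},{"tx":-0.0015,"ty":0,"tz":0,"wx":0,"wy":0,"wz":0},{"tx":-0.0015,"ty":0,"tz":0,"wx":0,"wy":0,"wz":0},{"tx":-0.0015,"ty":0,"tz":0,"wx":0,"wy":0,"wz":0},{"tx":-0.0015,"ty":0,"tz":0,"wx":0,"wy":0,"wz":0},{"tx":-0.0015,"ty":0,"tz":0,"wx":0,"wy":0,"wz":0},{"tx":-0.0015,"ty":0,"tz":0,"wx":0,"wy":0,"wz":0},{"tx":-0.0015,"ty":0,"tz":0,"wx":0,"wy":0,"wz":0}]' 0.4 40
python3 -m inch '[{"tx":-0.001,"ty":0,"tz":0,"wx":0,"wy":0,"wz":0},{"tx":-0.001,"ty":0,"tz":0,"wx":0,"wy":0,"wz":0},{"tx":-0.001,"ty":0,"tz":0,"wx":0,"wy":0,"wz":0},{"tx":-0.001,"ty":0,"tz":0,"wx":0,"wy":0,"wz":0},{"tx":-0.001,"ty":0,"tz":0,"wx":0,"wy":0,"wz":0},{"tx":0,"ty":0,"tz":0,"wx":0,"wy":0,"wz":0},{"tx":0,"ty":0,"tz":0,"wx":0,"wy":0,"wz":0},{"tx":0,"ty":0,"tz":0,"wx":0,"wy":0,"wz":0},{"tx":0,"ty":0,"tz":0,"wx":0,"wy":0,"wz":0},{"tx":0,"ty":0,"tz":0,"wx":0,"wy":0,"wz":0}]' 0.4 40
python3 togo.py 484 52 22 190.4
python3 - <<'E'
from m2 import *
snap('side','pics/side4.png'); meas('side','pics/side4.png',['rail','fence'])
E
```

```text
time: 20.5
eef_pos: [0.4904, 0.0541, 0.0221]
ee_rot: [-0.0, -0.091, 0.996, -0.0]
contact_force: [-5.5, -1.3, 3.6]
finger_gap: 0.699
finger_force: 2.6
time: 21.75
eef_pos: [0.4939, 0.0547, 0.0221]
ee_rot: [-0.002, -0.091, 0.996, -0.0]
contact_force: [-13.4, -3.1, 11.7]
finger_gap: 0.703
finger_force: 7.1
t 21.75 tcp [493.9  54.7  22.1] yaw -169.58 F [-13.4  -3.1  11.7] gap 0.703 ff 7.1 q6 -0.33
shift tool [10.3 -0.9  0.1] turn [-0.01 -0.2   0.02]
side rail 912 c [522.1  55.7] size [ 33.5 145.4] ang 7.4 zmed 52.9
    [[496.0, 126.0], [515.0, -19.0], [548.0, -14.0], [529.0, 130.0]]
side fence 234 c [557.2  53.6] size [10.7 94.2] ang 10.1 zmed 53.9
    [[544.0, 99.0], [560.0, 6.0], [571.0, 8.0], [554.0, 101.0]]
```

Run:
```python
from h import *
snap('wrist','pics/w5.png')
b=cv2.imread('pics/side4.png');cv2.imwrite('pics/c5.png',np.hstack([cv2.resize(b[150:310,270:390],(420,560),interpolation=2),cv2.resize(cv2.imread('pics/w5.png'),(373,560))]))
```

```text
(no output)
```

View pics/c5.png

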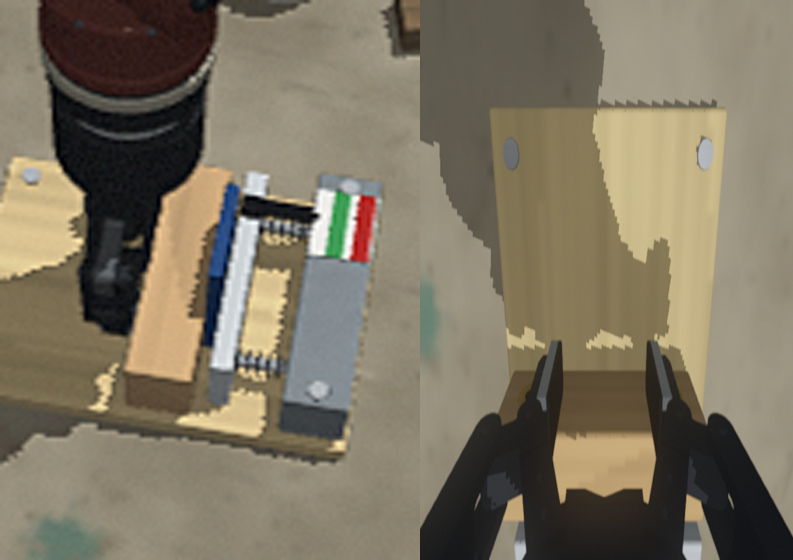

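Both panels show the plate pinched squarely between rail and fence, with the pointer about 2 mm along. The upward force on the fingers (12 N) suggests I'm pushing too high. I'll back off a little, lower the fingers and push again.

```bash
python3 -m inch '[{"tx":0.003,"ty":0,"tz":0,"wx":0,"wy":0,"wz":0},{"tx":0.003,"ty":0,"tz":0,"wx":0,"wy":0,"wz":0},{"tx":0.003,"ty":0,"tz":0,"wx":0,"wy":0,"wz":0},{"tx":0,"ty":0,"tz":0.004,"wx":0,"wy":0,"wz":0},{"tx":0,"ty":0,"tz":0.003,"wx":0,"wy":0,"wz":0},{"tx":0,"ty":0,"tz":0,"wx":0,"wy":0,"wz":0},{"tx":0,"ty":0,"tz":0,"wx":0,"wy":0,"wz":0},{"tx":0,"ty":0,"tz":0,"wx":0,"wy":0,"wz":0},{"tx":0,"ty":0,"tz":0,"wx":0,"wy":0,"wz":0},{"tx":0,"ty":0,"tz":0,"wx":0,"wy":0,"wz":0}]' 0.2 40
python3 togo.py 484 52 22 190.4
python3 -m inch '[{"tx":-0.002,"ty":0,"tz":0,"wx":0,"wy":0,"wz":0},{"tx":-0.002,"ty":0,"tz":0,"wx":0,"wy":0,"wz":0},{"tx":-0.001,"ty":0,"tz":0,"wx":0,"wy":0,"wz":0},{"tx":-0.001,"ty":0,"tz":0,"wx":0,"wy":0,"wz":0},{"tx":-0.001,"ty":0,"tz":0,"wx":0,"wy":0,"wz":0},{"tx":-0.001,"ty":0,"tz":0,"wx":0,"wy":0,"wz":0},{"tx":-0.001,"ty":0,"tz":0,"wx":0,"wy":0,"wz":0},{"tx":0,"ty":0,"tz":0,"wx":0,"wy":0,"wz":0},{"tx":0,"ty":0,"tz":0,"wx":0,"wy":0,"wz":0},{"tx":0,"ty":0,"tz":0,"wx":0,"wy":0,"wz":0}]' 0.2 40
python3 togo.py 484 52 22 190.4
python3 - <<'E'
from m2 import *
snap('side','pics/side5.png'); meas('side','pics/side5.png',['rail','fence'])
E
```

```text
time: 23.1
eef_pos: [0.4867, 0.0533, 0.0152]
ee_rot: [0.0, -0.091, 0.996, -0.0]
contact_force: [0.3, -0.2, -1.1]
finger_gap: 0.599
finger_force: 0.0
t 23.1 tcp [486.7  53.3  15.2] yaw -169.57 F [ 0.3 -0.2 -1.1] gap 0.599 ff 0.0 q6 -0.34
shift tool [ 2.9 -0.8 -6.8] turn [-0.01  0.01  0.03]
time: 24.35
eef_pos: [0.4939, 0.0547, 0.0151]
ee_rot: [-0.002, -0.091, 0.996, -0.0]
contact_force: [-11.0, -2.6, 8.6]
finger_gap: 0.601
finger_force: 5.5
t 24.35 tcp [493.9  54.7  15.1] yaw -169.58 F [-11.   -2.6   8.6] gap 0.601 ff 5.5 q6 -0.33
shift tool [10.3 -0.8 -6.9] turn [-0.02 -0.2   0.02]
side rail 880 c [522.7  55.4] size [ 32.4 146.1] ang 7.4 zmed 52.9
    [[497.0, 126.0], [516.0, -19.0], [548.0, -15.0], [529.0, 130.0]]
side fence 235 c [557.2  53.6] size [10.7 94.2] ang 10.1 zmed 53.5
    [[544.0, 99.0], [560.0, 6.0], [571.0, 8.0], [554.0, 101.0]]
```

The upward drag is still there, because the fingers bear on the rail's upper edge. I'll tilt the tool 3° so the fingertips lead and push low on the rail.

```bash
python3 -m inch '[{"tx":0.003,"ty":0,"tz":0,"wx":0,"wy":0,"wz":0},{"tx":0.003,"ty":0,"tz":0,"wx":0,"wy":0,"wz":0},{"tx":0.003,"ty":0,"tz":0,"wx":0,"wy":0,"wz":0},{"tx":0,"ty":0,"tz":-0.004,"wx":0,"wy":-3,"wz":0},{"tx":0,"ty":0,"tz":0,"wx":0,"wy":0,"wz":0},{"tx":0,"ty":0,"tz":0,"wx":0,"wy":0,"wz":0},{"tx":-0.002,"ty":0,"tz":0.0001,"wx":0,"wy":0,"wz":0},{"tx":-0.002,"ty":0,"tz":0.0001,"wx":0,"wy":0,"wz":0},{"tx":0,"ty":0,"tz":0,"wx":0,"wy":0,"wz":0},{"tx":0,"ty":0,"tz":0,"wx":0,"wy":0,"wz":0}]' 0.2 40
python3 togo.py 484 52 22 190.4
python3 -m inch '[{"tx":-0.001,"ty":0,"tz":0.00005,"wx":0,"wy":0,"wz":0},{"tx":-0.001,"ty":0,"tz":0.00005,"wx":0,"wy":0,"wz":0},{"tx":-0.001,"ty":0,"tz":0.00005,"wx":0,"wy":0,"wz":0},{"tx":-0.001,"ty":0,"tz":0.00005,"wx":0,"wy":0,"wz":0},{"tx":-0.001,"ty":0,"tz":0.00005,"wx":0,"wy":0,"wz":0},{"tx":0,"ty":0,"tz":0,"wx":0,"wy":0,"wz":0},{"tx":0,"ty":0,"tz":0,"wx":0,"wy":0,"wz":0},{"tx":0,"ty":0,"tz":0,"wx":0,"wy":0,"wz":0},{"tx":0,"ty":0,"tz":0,"wx":0,"wy":0,"wz":0},{"tx":0,"ty":0,"tz":0,"wx":0,"wy":0,"wz":0}]' 0.2 40
python3 togo.py 484 52 22 190.4
python3 - <<'E'
from m2 import *
snap('side','pics/side6.png'); meas('side','pics/side6.png',['rail','fence'])
E
```

```text
time: 25.65
eef_pos: [0.4906, 0.0541, 0.0191]
ee_rot: [0.026, -0.091, 0.996, 0.002]
contact_force: [-0.4, -0.6, 0.3]
finger_gap: 0.597
finger_force: 0.0
t 25.65 tcp [490.6  54.1  19.1] yaw -169.57 F [-0.4 -0.6  0.3] gap 0.597 ff 0.0 q6 -0.35
shift tool [ 6.7 -0.8 -3.3] turn [0.   2.98 0.03]
time: 26.9
eef_pos: [0.4945, 0.0548, 0.0191]
ee_rot: [0.025, -0.091, 0.996, 0.002]
contact_force: [-7.1, -2.2, 6.2]
finger_gap: 0.6
finger_force: 3.7
t 26.9 tcp [494.5  54.8  19.1] yaw -169.58 F [-7.1 -2.2  6.2] gap 0.6 ff 3.7 q6 -0.35
shift tool [10.7 -0.8 -3.5] turn [-0.02  2.86  0.02]
side rail 964 c [521.   55.5] size [ 35.9 145.5] ang 7.4 zmed 52.9
    [[494.0, 125.0], [513.0, -19.0], [548.0, -14.0], [529.0, 130.0]]
side fence 232 c [557.2  53.6] size [10.7 94.2] ang 10.1 zmed 53.7
    [[544.0, 99.0], [560.0, 6.0], [571.0, 8.0], [554.0, 101.0]]
```

```bash
cat > e.py <<'E'
import sys
from m2 import *
f=sys.argv[1]; p,d,c=load(f); X=pts(c,d); hsv=cv2.cvtColor(p,cv2.COLOR_RGB2HSV);H,S,V=[hsv[...,i] for i in range(3)]
t=np.radians(10.3); J=lambda P:np.stack([(P[...,0]-.5157)*np.cos(t)+(P[...,1]-.06)*np.sin(t),-(P[...,0]-.5157)*np.sin(t)+(P[...,1]-.06)*np.cos(t)],-1)*1000
v,u=np.mgrid[:480,:640]
def prof(nm,m,z):
    m=comp(m); Q=J(np.array([ray(c,a,b,z) for a,b in zip(u[m],v[m])]))
    print(nm,'zmed by end',[(int(y),round(Q[k,0].min(),1),round(Q[k,0].max(),1),round(1000*np.median(X[m][k][:,2]),1)) for y in range(-70,70,14) for k in [(Q[:,1]>y)&(Q[:,1]<y+14)] if k.sum()>5])
q=J(X); near=(abs(q[...,0])<90)&(abs(q[...,1])<80)&(d>0); z=X[...,2]
prof('rail',near&(z>.044)&(z<.062)&(S>60)&(H<28),.052)
prof('fence',near&(z>.046)&(z<.062)&(S<45)&(V>165)&(q[...,0]<54),.0525)
prof('platetop',near&(z>.080)&(z<.095)&(H>105)&(H<130)&(S>100),.087)
E
python3 e.py pics/side6.png; python3 e.py pics/side3.png
```

```text
rail zmed by end [(-70, np.float64(-9.9), np.float64(26.2), np.float64(52.9)), (-56, np.float64(-9.7), np.float64(26.1), np.float64(52.9)), (-42, np.float64(-11.2), np.float64(25.8), np.float64(53.0)), (-28, np.float64(-11.6), np.float64(24.6), np.float64(52.8)), (-14, np.float64(-9.8), np.float64(22.0), np.float64(52.9)), (0, np.float64(-10.1), np.float64(21.5), np.float64(53.0)), (14, np.float64(-11.6), np.float64(21.5), np.float64(53.0)), (28, np.float64(-10.6), np.float64(22.2), np.float64(53.1)), (42, np.float64(-9.8), np.float64(22.2), np.float64(53.2)), (56, np.float64(-3.8), np.float64(25.6), np.float64(53.0))]
fence zmed by end [(-70, np.float64(34.2), np.float64(45.0), np.float64(52.9)), (-56, np.float64(34.2), np.float64(45.1), np.float64(54.1)), (-42, np.float64(34.2), np.float64(44.9), np.float64(53.8)), (-28, np.float64(33.9), np.float64(45.0), np.float64(53.1)), (-14, np.float64(34.0), np.float64(44.7), np.float64(53.2)), (0, np.float64(34.0), np.float64(44.9), np.float64(53.7)), (14, np.float64(34.0), np.float64(44.7), np.float64(53.9)), (28, np.float64(34.1), np.floa
[... 1102 characters left out ...]
loat64(53.0)), (-42, np.float64(32.0), np.float64(43.0), np.float64(53.5)), (-28, np.float64(32.1), np.float64(43.1), np.float64(53.7)), (-14, np.float64(32.1), np.float64(42.9), np.float64(54.0)), (0, np.float64(32.1), np.float64(43.0), np.float64(53.4)), (14, np.float64(32.1), np.float64(42.8), np.float64(53.6)), (28, np.float64(32.2), np.float64(43.6), np.float64(53.1))]
platetop zmed by end [(-42, np.float64(18.3), np.float64(24.4), np.float64(83.7)), (-28, np.float64(16.8), np.float64(24.7), np.float64(87.7)), (-14, np.float64(16.7), np.float64(25.0), np.float64(88.0)), (0, np.float64(16.5), np.float64(24.2), np.float64(88.2)), (14, np.float64(16.8), np.float64(23.8), np.float64(87.9))]
```

The rail, plate and fence are all parallel and level, and fence travel is 2 mm. I'll keep pushing in small steps.

```bash
python3 -m inch '[{"tx":-0.0007,"ty":0,"tz":-0.0001,"wx":0,"wy":0,"wz":0},{"tx":-0.0007,"ty":0,"tz":-0.0001,"wx":0,"wy":0,"wz":0},{"tx":-0.0007,"ty":0,"tz":0,"wx":0,"wy":0,"wz":0},{"tx":-0.0007,"ty":0,"tz":0,"wx":0,"wy":0,"wz":0},{"tx":-0.0007,"ty":0,"tz":0,"wx":0,"wy":0,"wz":0},{"tx":-0.0007,"ty":0,"tz":0,"wx":0,"wy":0,"wz":0},{"tx":-0.0007,"ty":0,"tz":0,"wx":0,"wy":0,"wz":0},{"tx":-0.0007,"ty":0,"tz":0,"wx":0,"wy":0,"wz":0},{"tx":0,"ty":0,"tz":0,"wx":0,"wy":0,"wz":0},{"tx":0,"ty":0,"tz":0,"wx":0,"wy":0,"wz":0}]' 0.2 40
python3 togo.py 484 52 22 190.4
python3 - <<'E'
from h import *
snap('side','pics/side7.png')
E
python3 e.py pics/side7.png | sed 's/np.float64//g'
```

```text
time: 28.2
eef_pos: [0.4981, 0.0555, 0.0191]
ee_rot: [0.023, -0.091, 0.996, 0.002]
contact_force: [-16.6, -5.3, 11.4]
finger_gap: 0.597
finger_force: 8.6
t 28.2 tcp [498.1  55.5  19.1] yaw -169.6 F [-16.6  -5.3  11.4] gap 0.597 ff 8.6 q6 -0.34
shift tool [14.4 -0.9 -3.6] turn [-0.03  2.63  0.  ]
rail zmed by end [(-70, (-6.1), (29.8), (53.0)), (-56, (-6.3), (29.8), (53.1)), (-42, (-7.5), (28.7), (53.3)), (-28, (-7.9), (28.3), (53.0)), (-14, (-6.5), (26.1), (53.0)), (0, (-6.3), (25.3), (53.3)), (14, (-8.2), (24.9), (53.1)), (28, (-6.6), (26.0), (53.2)), (42, (-5.5), (26.0), (53.0)), (56, (2.0), (29.1), (52.7))]
fence zmed by end [(-70, (37.8), (48.6), (53.5)), (-56, (37.8), (48.4), (53.6)), (-42, (37.5), (48.5), (54.0)), (-28, (37.6), (48.7), (53.8)), (-14, (37.7), (48.4), (53.2)), (0, (37.8), (48.6), (54.0)), (14, (37.8), (48.4), (53.6)), (28, (37.9), (48.1), (53.8))]
platetop zmed by end [(-42, (31.1), (36.8), (84.3)), (-28, (29.7), (37.6), (87.7)), (-14, (29.7), (37.6), (88.4)), (0, (29.7), (37.3), (88.1)), (14, (29.7), (35.9), (88.2)), (28, (30.8), (34.8), (88.5))]
```

Travel is 5.7 mm. The fingers press the rail down with 11 N, which adds friction, so I'll relieve that by raising slightly.

```bash
python3 -m inch '[{"tx":0,"ty":0,"tz":-0.0004,"wx":0,"wy":0,"wz":0},{"tx":0,"ty":0,"tz":-0.0004,"wx":0,"wy":0,"wz":0},{"tx":0,"ty":0,"tz":-0.0004,"wx":0,"wy":0,"wz":0},{"tx":0,"ty":0,"tz":0,"wx":0,"wy":0,"wz":0},{"tx":0,"ty":0,"tz":0,"wx":0,"wy":0,"wz":0},{"tx":0,"ty":0,"tz":0,"wx":0,"wy":0,"wz":0},{"tx":0,"ty":0,"tz":0,"wx":0,"wy":0,"wz":0},{"tx":0,"ty":0,"tz":0,"wx":0,"wy":0,"wz":0},{"tx":0,"ty":0,"tz":0,"wx":0,"wy":0,"wz":0},{"tx":0,"ty":0,"tz":0,"wx":0,"wy":0,"wz":0}]' 0.2 40
python3 togo.py 484 52 22 190.4
python3 - <<'E'
from h import *
snap('side','pics/side8.png')
E
python3 e.py pics/side8.png | sed 's/np.float64//g' | cut -c1-160
```

```text
time: 29.5
eef_pos: [0.4985, 0.0556, 0.0193]
ee_rot: [0.023, -0.091, 0.996, 0.002]
contact_force: [-6.5, -3.4, -2.4]
finger_gap: 0.598
finger_force: 4.0
t 29.5 tcp [498.5  55.6  19.3] yaw -169.6 F [-6.5 -3.4 -2.4] gap 0.598 ff 4.0 q6 -0.34
shift tool [14.7 -0.9 -3.4] turn [-0.01  2.68  0.  ]
rail zmed by end [(-70, (-5.9), (30.2), (52.8)), (-56, (-5.7), (30.2), (53.0)), (-42, (-6.7), (29.8), (53.0)), (-28, (-5.9), (28.3), (53.2)), (-14, (-5.3), (26.
fence zmed by end [(-70, (39.2), (49.0), (53.9)), (-56, (38.2), (49.1), (53.7)), (-42, (38.2), (48.9), (53.5)), (-28, (37.9), (49.1), (53.8)), (-14, (38.1), (48
platetop zmed by end [(-42, (31.1), (37.2), (83.7)), (-28, (30.1), (38.0), (88.1)), (-14, (30.0), (38.0), (87.5)), (0, (30.0), (37.7), (87.4)), (14, (30.0), (37
```

That worked: horizontal force is now 7 N and vertical about 2 N. I'll continue pushing with a little lift.

```bash
python3 -m inch '[{"tx":-0.0007,"ty":0,"tz":-0.0001,"wx":0,"wy":0,"wz":0},{"tx":-0.0007,"ty":0,"tz":-0.0001,"wx":0,"wy":0,"wz":0},{"tx":-0.0007,"ty":0,"tz":-0.0001,"wx":0,"wy":0,"wz":0},{"tx":-0.0007,"ty":0,"tz":-0.0001,"wx":0,"wy":0,"wz":0},{"tx":-0.0007,"ty":0,"tz":-0.0001,"wx":0,"wy":0,"wz":0},{"tx":-0.0007,"ty":0,"tz":-0.0001,"wx":0,"wy":0,"wz":0},{"tx":-0.0007,"ty":0,"tz":-0.0001,"wx":0,"wy":0,"wz":0},{"tx":-0.0007,"ty":0,"tz":-0.0001,"wx":0,"wy":0,"wz":0},{"tx":0,"ty":0,"tz":0,"wx":0,"wy":0,"wz":0},{"tx":0,"ty":0,"tz":0,"wx":0,"wy":0,"wz":0}]' 0.2 40
python3 togo.py 484 52 22 190.4
python3 - <<'E'
from h import *
snap('side','pics/side9.png')
E
python3 e.py pics/side9.png | sed 's/np.float64//g' | cut -c1-200
```

```text
time: 30.8
eef_pos: [0.5032, 0.0565, 0.0196]
ee_rot: [0.023, -0.091, 0.996, 0.002]
contact_force: [-7.4, -4.1, -6.8]
finger_gap: 0.597
finger_force: 4.1
t 30.8 tcp [503.2  56.5  19.6] yaw -169.61 F [-7.4 -4.1 -6.8] gap 0.597 ff 4.1 q6 -0.34
shift tool [19.6 -1.  -3.3] turn [ 0.    2.6  -0.01]
rail zmed by end [(-70, (-1.0), (35.2), (53.0)), (-56, (-1.0), (34.9), (53.1)), (-42, (-2.0), (34.6), (52.9)), (-28, (-0.9), (33.9), (52.9)), (-14, (-0.9), (31.7), (53.0)), (0, (-1.1), (31.0), (53.3))
fence zmed by end [(-70, (43.2), (52.9), (53.0)), (-56, (42.9), (53.9), (53.6)), (-42, (43.0), (53.7), (53.3)), (-28, (43.1), (53.9), (53.5)), (-14, (43.2), (53.7), (53.5)), (0, (42.9), (53.8), (53.0)
platetop zmed by end [(-42, (36.8), (42.9), (83.8)), (-28, (35.1), (42.6), (88.1)), (-14, (35.1), (42.7), (87.9)), (0, (35.1), (42.7), (87.9)), (14, (35.2), (42.8), (87.3))]
```

```bash
python3 -m inch '[{"tx":-0.0005,"ty":0,"tz":0.0002,"wx":0,"wy":0,"wz":0},{"tx":-0.0005,"ty":0,"tz":0.0002,"wx":0,"wy":0,"wz":0},{"tx":-0.0005,"ty":0,"tz":0.0002,"wx":0,"wy":0,"wz":0},{"tx":-0.0005,"ty":0,"tz":0,"wx":0,"wy":0,"wz":0},{"tx":0,"ty":0,"tz":0,"wx":0,"wy":0,"wz":0},{"tx":0,"ty":0,"tz":0,"wx":0,"wy":0,"wz":0},{"tx":0,"ty":0,"tz":0,"wx":0,"wy":0,"wz":0},{"tx":0,"ty":0,"tz":0,"wx":0,"wy":0,"wz":0},{"tx":0,"ty":0,"tz":0,"wx":0,"wy":0,"wz":0},{"tx":0,"ty":0,"tz":0,"wx":0,"wy":0,"wz":0}]' 0.2 40
python3 togo.py 484 52 22 190.4
python3 - <<'E'
from h import *
snap('side','pics/side10.png'); snap('top','pics/top10.png')
b=cv2.imread('pics/side10.png');cv2.imwrite('pics/c10.png',cv2.resize(b[150:310,250:390],(490,560),interpolation=2))
E
python3 e.py pics/side10.png | sed 's/np.float64//g'
python3 togo.py 484 52 22 190.4
```

```text
time: 32.1
eef_pos: [0.5049, 0.0568, 0.0193]
ee_rot: [0.022, -0.091, 0.996, 0.002]
contact_force: [-11.3, -5.8, -1.8]
finger_gap: 0.598
finger_force: 5.8
t 32.1 tcp [504.9  56.8  19.3] yaw -169.61 F [-11.3  -5.8  -1.8] gap 0.598 ff 5.8 q6 -0.34
shift tool [21.3 -1.  -3.7] turn [-0.01  2.56 -0.01]
rail zmed by end [(-70, (0.8), (36.6), (53.0)), (-56, (0.6), (36.7), (52.7)), (-42, (-0.4), (36.4), (53.1)), (-28, (-0.1), (35.0), (53.0)), (-14, (0.6), (33.5), (53.4)), (0, (0.8), (32.5), (53.0)), (14, (-1.3), (32.5), (53.2)), (28, (-1.0), (33.3), (53.0)), (42, (0.7), (33.3), (53.1)), (56, (9.7), (35.7), (53.5))]
fence zmed by end [(-70, (44.7), (52.9), (53.1)), (-56, (44.4), (53.9), (53.6)), (-42, (44.5), (53.7), (53.6)), (-28, (44.6), (53.9), (53.4)), (-14, (45.1), (54.0), (53.1)), (0, (44.5), (53.8), (53.6)), (14, (44.6), (54.0), (53.3)), (28, (45.5), (53.8), (54.0))]
platetop zmed by end [(-42, (36.8), (44.3), (84.0)), (-28, (36.5), (44.0), (87.9)), (-14, (36.6), (44.1), (87.9)), (0, (36.6), (44.2), (87.8)), (14, (36.6), (43.9), (87.6))]
t 32.2 tcp [504.9  56.8  19.3] yaw -169.61 F [-10.3  -5.6  -1.9] gap 0.6 ff 5.8 q6 -0.34
shift tool [21.3 -1.  -3.6] turn [-0.01  2.56 -0.01]
```

View pics/c10.png

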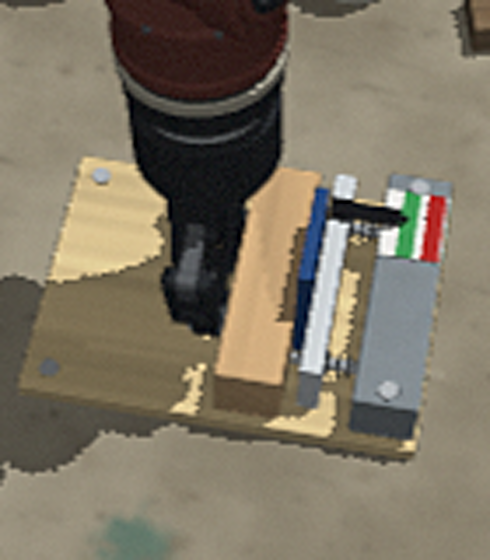

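The pointer tip (about (405,215)) stands in the green zone with fence travel at about 12.6 mm. The plate and rail are square and upright, and the push is steady at about 12 N. I'm handing the job in.

```bash
python3 -c "
from workcell import r
print(r.finish_job())"
```

```text
the job is handed in; nothing more can be done
None
```

The job is handed in, but no verdict came back: the plate stands in the gap, squeezed squarely against the fence by the rail, with the pointer in the green zone (about 12.6 mm travel) and a steady push of about 12 N held.

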